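# Turn the link bar end for end on the rounding jig

## Robot

A 6-joint arm with a two-finger parallel gripper is mounted at the origin on the work surface. World frame = base frame: x ahead of the robot, y to its left, z up, the work surface at z = 0. Lengths are in mm, angles in rad, forces in N, time in s.
With the tool pointing down it reaches from about 275 to 1000 mm from the base axis. Payload 8.4 kg.
Tool frame: the origin (TCP) lies at the very end of the fingers, on their centre line; the grasp point (between the pads) lies r.hold_point_z behind it (r.hold_point_z is the distance from the TCP to the grasp point, in mm); x points along the fingers, z is the direction in which the jaws open and shut, and the axes are right-handed (so a half turn about x gives the same grasp; the last joint's range is limited). The gripper opens to 85 mm and grips with 20 to 120 N. Pads are 22 mm wide; open, the fingers measure 114 mm over their backs; the gripper's body (76 mm by 85 mm) begins 54 mm behind the grasp point. The pads swing forward as they close: fully open they stand 13 mm farther back than shut.
Start: joints at [1.225, 0.353, 1.633, -0, 1.155, -0.002], TCP at [210.666, 588.428, 231.281] pointing down, gripper open.
Joint ranges: [-2.63, 2.63], [-0.92, 2.1], [0.06, 2.66], [-1.3, 4.44], [0, 2.69], [-3.02, 3.02]. Speed limits (rad/s): [2.22, 2.22, 2.79, 3.14, 3.14, 3.14].

## Interface

Orientations are given as [roll, pitch, yaw] about the fixed x, y, z axes, in that order (R = Rz(yaw) Ry(pitch) Rx(roll)).
In Python, from rig import r gives the robot as it stands.
- The arm moves only by the tool jog_arm, never from a script. Its argument "series" is a list of rows, each a list of 7 numbers: the turn, a rotation vector about the tool's x, y, z in degrees, then the shift along the tool's x, y, z in cm, then the opening, from 0 (shut) to 1 (fully open). In form: [[wx, wy, wz, tx, ty, tz, fingers], ...]. A call has 1 to 20 rows; each row shifts and turns the commanded pose from where the row before left it, along the tool's axes as they then stand; what a row does not reach is not made up. A row lasts 1/10 s, in which the tool goes at most 50 mm and 8.59 degrees, less where a joint would pass 70% of its speed; a pose out of reach is approached as far as the arm can. A call with a gripper value outside its range is refused whole. The fingers move at their own pace and stop on an object; "force" is the grip in N (left out, the last holds). Time passes only in rows, so rows that do not move let the fingers close. It gives the time, the measured TCP pose, the force and the opening at its end, in the units of the state.
- r.sense(): the state, without advancing time (a new reading comes with each control period).
- r.grab_frame(name): name is "side" or "top"; returns (picture, depth): 400x640x3 uint8, red, green, blue; 400x640 float32, mm along the optical axis (not along the pixel's ray), 0 where there is no reading.
- r.get_calibration(name): a dict with "mtx" (3x3 intrinsics, pixels), "position" and "rotation" of the camera in the world. Camera axes: x right, y down, z forward; pixel columns grow to the right and rows downward; lengths in mm; the calibration is good to about 2 mm. A picture is of the moment at which its call begins. get_calibration takes no time and is no camera call.
- r.sign_off(): hands the job in, once; it reports no verdict.
The state is a dict: "clock": time; "qpos": joint angles; "qvel": joint speeds; "joint_efforts": joint torques, N m; "eef_pos": TCP position; "tcp_rot": TCP orientation; "contact_force": force on the tool from outside, world axes, zero at the start; "wrist_torque": the same for the moment, N m; "opening": opening from 0.0 (shut) to 1.0 (fully open).
Only numpy, scipy, OpenCV 4.12 (cv2) and the standard library are available. Lean on these libraries where they do the work, as an engineer would, in place of code of your own. Each camera call takes 0.05 s, during which the arm holds its last target.

## Task

One end of the wooden link bar on the routing jig has been rounded. Lift the bar off the jig's pivot pin, turn it end for end and refit it with the hole of its still-square end on the pin, lying flat on the board with its long edge up against the side stop, then close the toggle clamp fully on it so that the second end is ready to rout. Leave the router, the offcut and the try square where they are.

Things in the scene. Friction and masses are not known exactly. Their poses are not given: they have to be found in the camera images.
- jig: End-rounding jig, screwed to the bench: dark board on a plywood base, top face 33 mm up, half-round nose with a steel pivot pin at one end, side stop, toggle clamp at the other end. Origin on the bench; x from nose to clamp, y away from the stop, z up. Pin at x = -105 mm, y = 0. Board: y = -20 to 20 for x = -125 to -65, then y = -50 to 60 up to x = 120. Fitted, the bar spans x = -125 to 35.
- pin_foot (a point): Foot of the pivot pin, on its axis, level with the board's top face; axes parallel to the jig's. The pin is 10 mm in diameter for its lower 10 mm, then tapers to 3.6 mm at its top, 16 mm above the board.
- stop_face (a point): Middle, at board level, of the side stop's working face, which looks to the jig's +y; the fitted bar's long edge lies against it. The stop is a wooden block 46 mm long (jig x = -11 to 35 mm), 22 mm wide (jig y = -42 to -20) and 12 mm high.
- link_bar: Pale beech bar 160 x 40 x 22 mm, 0.1 kg, one end rounded, the other square, a through hole 11.5 mm in diameter 20 mm from each end. Origin: underside centre of the rounded end's hole; x along the bar to the square end, z up; middle at x = 60 mm. Starts flat on the board, its rounded end's hole on the pin (turns freely), its square end swung 0.1 to 0.5 rad to the jig's +y.
- hole_round (a point): Centre of the hole in the rounded end, at the bar's underside (the bar's origin).
- hole_square (a point): Centre of the hole in the square end, at the bar's underside; 120 mm from the other hole.
- clamp_handle (a joint): Toggle clamp: angle in rad between handle and clamp arm. 0 = open, as at the start (arm with rubber pad nearly upright, handle leaning 35 degrees up); 2.01 = closed (both level, pad pressing on the bar's top), locked past dead centre at a firm stop. It takes 2 to 6 N down on the handle's end; stays open, and locked, by itself. Dead centre is at about 1.95.
- clamp_grip (a point): On the axis of the clamp handle's black sleeve (82 x 20 x 15 mm), 16 mm from its free end. In the jig's frame (x, z in mm, y = 0) it goes from 139, 139 when open, through about 146, 130 and 153, 109, to 159, 82 when closed. The open clamp arm stands at jig x = 45 to 90 mm, up to 130 mm above the bench, and comes down over the bar.
- trim_router: Grey and black trim router standing on its 90 mm square base, 198 mm high; origin at the centre of the base. Leave it alone.
- offcut: Pale pine offcut 190 x 75 x 20 mm lying flat; origin at the centre of its underside. Leave it alone.
- try_square: Try square with a dark wooden stock 110 mm long (x) and a steel blade 150 mm long (y); origin under the stock's centre. Leave it alone.
Things that resemble listed ones, but are neither listed nor needed, are in the scene too. What is shaped like the link_bar but blue, green or turquoise is not meant.

How it is judged:
By the outcome, as a careful person would: the job done as asked, in the order asked, and still so for the second after the job is handed in, with the robot touching nothing.
It also fails if it takes over 58 s, if anything falls off the work surface, if the arm or the gripper's body presses on something with over 40 N, if the wrist force passes 120 N, or if a joint passes its speed limit or range.

## Working session

There is one attempt and no reset: what is moved stays moved. The work goes in short steps, Python scripts to look and compute and a tool call to move; the robot and the scene stay as the last step left them, time stands still between calls to the robot, and variables do not carry over. Pictures are saved under pics/ and viewed, and the job is handed in when it is done.

Besides the shell and the picture viewer there is one more tool, called after "Emit:" as name(argument=value, ...) on one line, values as JSON. jog_arm: Moves the arm, as the interface text tells. Its arguments: {"type":"object","properties":{"series":{"type":"array"},"force":{"type":"number"}},"required":["series"]}

```bash
ls; mkdir -p pics; python3 - <<'E'
from rig import r
import cv2, numpy as np
print(r.sense(), r.hold_point_z)
for n in ("top","side"):
    p,d=r.grab_frame(n); np.save(f"pics/{n}0.npy",d)
    cv2.imwrite(f"pics/{n}0.png",p[:,:,::-1]); print(n,r.get_calibration(n))
E
```

```text
pics
{'clock': 0.0, 'qpos': array([ 1.22458541e+00,  3.53649859e-01,  1.63411602e+00,  1.95246405e-05,
        1.15518284e+00, -2.42553407e-03]), 'qvel': array([-0.00096246,  0.00135825,  0.00052821,  0.00234873,  0.00066016,
       -0.00072787]), 'joint_efforts': array([ 1.01416259e-03, -6.05268645e+01, -3.42064297e+01, -7.04723746e-07,
        9.69446555e-03,  1.01163221e-05]), 'eef_pos': array([210.51166593, 587.99281215, 230.56835261]), 'tcp_rot': array([ 3.12600354,  1.56944014, -1.93017872]), 'contact_force': array([ 0.04838808, -0.41816048, -0.30016935]), 'wrist_torque': array([-0.03134053, -0.03362363,  0.03716528]), 'opening': 0.9961042716888415} 18.700000000000003
top {'mtx': array([[445.72379793,   0.        , 311.29665295],
       [  0.        , 445.72379793, 206.78399714],
       [  0.        ,   0.        ,   1.        ]]), 'position': array([3.58149410e+02, 6.53850930e-01, 1.32446013e+03]), 'rotation': array([-3.03381919e+00,  8.36917012e-05, -1.54254062e+00])}
side {'mtx': array([[376.76093331,   0.        , 318.43914492],
       [  0.        , 376.76093331, 192.82282773],
       [  0.        ,   0.        ,   1.        ]]), 'position': array([ 297.89628278, -807.0636267 ,  726.35986813]), 'rotation': array([-2.21217662,  0.0217597 , -0.25788775])}
```

View pics/top0.png

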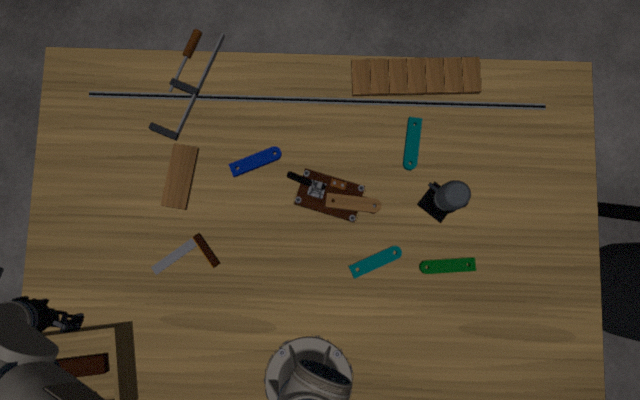

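View pics/side0.png

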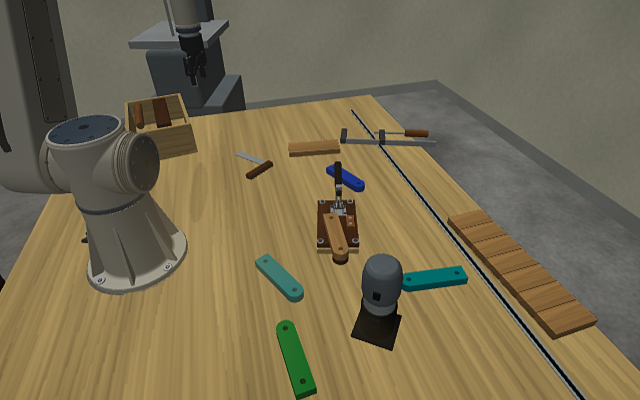

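The top view shows the jig around (335,195), with the bar's rounded end near (375,206), the clamp handle at (298,178) and the router at (445,198). I'll zoom in on it.

```bash
cat > h.py <<'E'
import numpy as np, cv2
from scipy.spatial.transform import Rotation as R
from rig import r
def cal(n):
    c=r.get_calibration(n); return c['mtx'],np.array(c['position']),R.from_euler('xyz',c['rotation']).as_matrix()
def plane(n,uv,z):
    K,p,M=cal(n); uv=np.atleast_2d(uv).astype(float)
    d=(M@np.linalg.inv(K)@np.c_[uv,np.ones(len(uv))].T).T
    return p+d*((z-p[2])/d[:,2])[:,None]
def proj(n,X):
    K,p,M=cal(n); c=(np.atleast_2d(X)-p)@M; q=c@K.T; return q[:,:2]/q[:,2:]
def cloud(n,d):
    K,p,M=cal(n); v,u=np.mgrid[:d.shape[0],:d.shape[1]]
    c=np.stack([(u-K[0,2])/K[0,0]*d,(v-K[1,2])/K[1,1]*d,d],-1); return c@M.T+p
E
python3 - <<'E'
from h import *
t=cv2.imread('pics/top0.png'); s=cv2.imread('pics/side0.png')
cv2.imwrite('pics/tz.png',cv2.resize(t[160:230,280:390],None,fx=7,fy=7,interpolation=cv2.INTER_CUBIC))
cv2.imwrite('pics/sz.png',cv2.resize(s[150:270,300:380],None,fx=5,fy=5,interpolation=cv2.INTER_CUBIC))
d=np.load('pics/top0.npy');P=cloud('top',d)
np.set_printoptions(precision=0,suppress=True)
for uv in [(375,206),(345,202),(335,205),(300,178),(316,186),(340,184),(330,240)]: print(uv,P[uv[1],uv[0]])
E
```

```text
(375, 206) [ 504. -179.   46.]
(345, 202) [512. -92.  55.]
(335, 205) [503. -63.  55.]
(300, 178) [565.  37. 133.]
(316, 186) [547.  -7. 114.]
(340, 184) [566. -77.  44.]
(330, 240) [404. -53.  -2.]
```

View pics/tz.png

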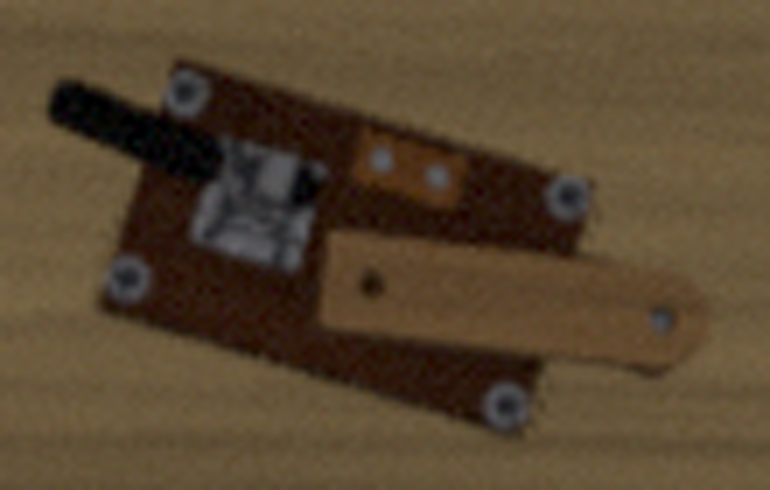

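View pics/sz.png

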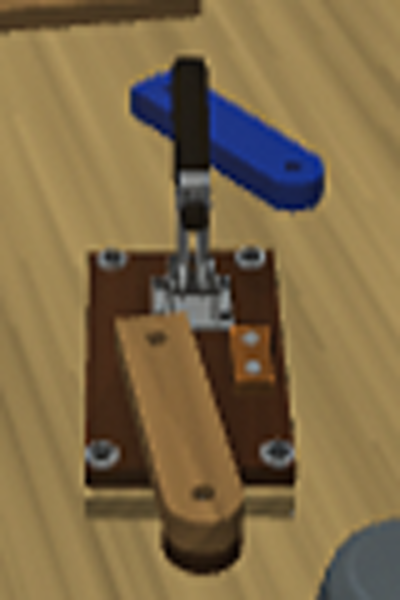

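```bash
python3 - <<'E'
from h import *
np.set_printoptions(precision=1,suppress=True)
T=lambda a:(np.array(a)+.5)/7-.5+[280,160]
S=lambda a:(np.array(a)+.5)/5-.5+[300,150]
# jig-frame points & pixels
c=T([(178,60),(597,180),(99,309),(522,437)]); J=np.array([(120,-50),(-65,-50),(120,60),(-65,60)],float)
W=plane('top',c,33)[:,:2]
# rigid fit
def fit(A,B):
    a=A-A.mean(0);b=B-B.mean(0); th=np.arctan2((a[:,0]*b[:,1]-a[:,1]*b[:,0]).sum(),(a*b).sum())
    M=np.array([[np.cos(th),-np.sin(th)],[np.sin(th),np.cos(th)]]); return th,M,B.mean(0)-M@A.mean(0)
th,M,t=fit(J,W); print('top jig',th,t,'res',W-(J@M.T+t))
print('pin from jig',M@[-105,0]+t)
print('holes top',plane('top',T([(662,320)]),50),plane('top',T([(371,284)]),55))
h=plane('side',S([(203,492),(156,338)]),55);print('holes side',h, np.linalg.norm(h[0]-h[1]))
cs=S([(90,251),(272,251),(293,483),(86,485)])
W2=plane('side',cs,33)[:,:2]; J2=np.array([(120,60),(120,-50),(-65,-50),(-65,60)],float)
th2,M2,t2=fit(J2,W2); print('side jig',th2,t2,W2-(J2@M2.T+t2), M2@[-105,0]+t2)
# bar mask, top depth in 50..58
d=np.load('pics/top0.npy');P=cloud('top',d)
t0=cv2.imread('pics/top0.png')
m=(abs(P[...,2]-55)<5); m[:, :280]=0;m[:,390:]=0;m[:160]=0;m[230:]=0
hsv=cv2.cvtColor(t0,cv2.COLOR_BGR2HSV); m&=hsv[...,2]>75
n,l,st,_=cv2.connectedComponentsWithStats(m.astype(np.uint8)); k=1+st[1:,4].argmax(); print(st[k])
v,u=np.nonzero(l==k); Q=plane('top',np.c_[u,v],55)[:,:2]
rc=cv2.minAreaRect(Q.astype(np.float32)); print(rc); print(P[l==k][:,2].mean())
E
```

```text
top jig 1.307806699459878 [532.5 -75. ] res [[-0.4 -1.4]
 [ 1.6  0.4]
 [-0.4 -0.3]
 [-0.8  1.3]]
pin from jig [ 505.2 -176.4]
holes top [[ 505.4 -176.    50. ]] [[516.3 -55.8  55. ]]
holes side [[ 506.6 -170.8   55. ]
 [ 517.2  -51.2   55. ]] 120.01825381808221
side jig 1.2975869771088664 [532.2 -75.9] [[ 2.1  5.9]
 [ 0.7  4.8]
 [-2.9 -4.6]
 [ 0.1 -6.2]] [ 503.8 -177. ]
[326 193  56  19 689]
((511.1734924316406, -115.89637756347656), (159.42242431640625, 40.85135269165039), 84.84294891357422)
54.62724237537275
```

```bash
cat >> h.py <<'E'
def state():
    s=r.sense(); M=R.from_euler('xyz',s['tcp_rot']).as_matrix()
    print('t %.2f'%s['clock'],'tcp',s['eef_pos'].round(1),'q',s['qpos'].round(2),'F',s['contact_force'].round(1),'T',s['wrist_torque'].round(2),'open %.3f'%s['opening'])
    print('down x',M[:,0].round(3),'zang %.4f'%np.arctan2(M[1,2],M[0,2])); return s,M
def goto(target,zang=None):
    "shift in tool axes (cm) and turn about tool x (deg) needed"
    s,M=state(); d=M.T@(np.array(target)-s['eef_pos'])/10
    a=None
    if zang is not None:
        a=np.degrees(-(zang-np.arctan2(M[1,2],M[0,2]))); a=(a+180)%360-180
    print('shift cm',d.round(2),'turn x deg',a)
JY=1.3075; JO=np.array([532.5,-75.])
JM=np.array([[np.cos(JY),-np.sin(JY)],[np.sin(JY),np.cos(JY)]])
def jig(x,y): return JM@[x,y]+JO
E
python3 - <<'E'
from h import *
s,M=state(); print(M.round(3))
pin=np.array([505.2,-176.2]); u=np.array([np.cos(1.480),np.sin(1.480)])
g=pin+50*u; print('grasp',g, 'final', jig(-35,0))
for za in (1.480-np.pi/2,1.48+np.pi/2): goto([*g,150],za)
# screw heights
P=cloud('top',np.load('pics/top0.npy'))
for p in [(-53,48),(-53,-38),(108,48),(108,-38)]:
    w=jig(*p); q=proj('top',[[*w,35]])[0].round().astype(int); print(p,w.round(),q,P[q[1]-1:q[1]+2,q[0]-1:q[0]+2,2].round(0).tolist())
E
```

```text
t 0.10 tcp [210.5 588.  230.6] q [ 1.22  0.35  1.63 -0.    1.16 -0.  ] F [ 0.1 -0.1 -0.4] T [-0.02  0.02 -0.  ] open 1.004
down x [-0.    -0.001 -1.   ] zang 1.2270
[[-0.    -0.941  0.337]
 [-0.001  0.337  0.941]
 [-1.    -0.    -0.001]]
grasp [ 509.73358122 -126.40595777] final [ 523.39073597 -108.79380578]
t 0.10 tcp [210.5 588.  230.6] q [ 1.22  0.35  1.63 -0.    1.16 -0.  ] F [ 0.1 -0.1 -0.4] T [-0.02  0.02 -0.  ] open 1.004
down x [-0.    -0.001 -1.   ] zang 1.2270
shift cm [  8.13 -52.25 -57.17] turn x deg 75.50598260843134
t 0.10 tcp [210.5 588.  230.6] q [ 1.22  0.35  1.63 -0.    1.16 -0.  ] F [ 0.1 -0.1 -0.4] T [-0.02  0.02 -0.  ] open 1.004
down x [-0.    -0.001 -1.   ] zang 1.2270
shift cm [  8.13 -52.25 -57.17] turn x deg -104.49401739156865
(-53, 48) [ 472. -114.] [352 217] [[38.0, 39.0, 41.0], [35.0, 39.0, 36.0], [34.0, 32.0, 37.0]]
(-53, -38) [ 555. -136.] [360 188] [[36.0, 38.0, 38.0], [35.0, 38.0, 37.0], [36.0, 34.0, 37.0]]
(108, 48) [514.  42.] [299 201] [[35.0, 42.0, 34.0], [27.0, 34.0, 33.0], [32.0, 31.0, 33.0]]
(108, -38) [597.  19.] [307 173] [[39.0, 40.0, 33.0], [35.0, 33.0, 35.0], [36.0, 39.0, 34.0]]
```

Emit:
jog_arm(series=[[0,0,0,0,-2.9,-3.18,1],[0,0,0,0,-2.9,-3.18,1],[0,0,0,0,-2.9,-3.18,1],[0,0,0,0,-2.9,-3.18,1],[0,0,0,0,-2.9,-3.18,1],[0,0,0,0,-2.9,-3.18,1],[0,0,0,0,-2.9,-3.18,1],[0,0,0,0,-2.9,-3.18,1],[0,0,0,0,-2.9,-3.18,1],[0,0,0,0,-2.9,-3.18,1],[0,0,0,0,-2.9,-3.18,1],[0,0,0,0,-2.9,-3.18,1],[0,0,0,0,-2.9,-3.18,1],[0,0,0,0,-2.9,-3.18,1],[0,0,0,0,-2.9,-3.18,1],[0,0,0,0,-2.9,-3.18,1],[0,0,0,0,-2.9,-3.18,1],[0,0,0,0,-2.9,-3.18,1],[0,0,0,0,0,0,1]])

```text
clock: 2.0
eef_pos: [510.8, -130.5, 231.1]
tcp_rot: [-2.135, 1.569, -0.911]
contact_force: [0.1, -0.1, 0.7]
opening: 1.004
```

```bash
python3 - <<'E'
from h import *
goto([509.7,-126.4,150],-3.213)
P=cloud('top',np.load('pics/top0.npy')); print(P[190:212:4,420:470:5].reshape(-1,3).round(0).tolist())
E
```

```text
t 2.00 tcp [ 510.8 -130.5  231.1] q [-0.25  0.2   1.84 -0.    1.1  -1.48] F [ 0.1 -0.1  0.7] T [-0.02  0.    0.02] open 1.004
down x [ 0.001 -0.001 -1.   ] zang 1.2238
shift cm [8.11 0.26 0.36] turn x deg -105.79241207672112
[[562.0, -321.0, -3.0], [562.0, -335.0, -1.0], [562.0, -349.0, 2.0], [547.0, -337.0, 100.0], [539.0, -334.0, 158.0], [534.0, -338.0, 190.0], [533.0, -348.0, 199.0], [534.0, -362.0, 196.0], [533.0, -373.0, 201.0], [534.0, -387.0, 198.0], [549.0, -320.0, 0.0], [548.0, -332.0, 10.0], [543.0, -337.0, 48.0], [537.0, -339.0, 92.0], [527.0, -333.0, 162.0], [523.0, -338.0, 190.0], [523.0, -348.0, 199.0], [523.0, -361.0, 197.0], [523.0, -373.0, 201.0], [524.0, -387.0, 198.0], [537.0, -320.0, -2.0], [537.0, -334.0, 2.0], [530.0, -334.0, 59.0], [525.0, -338.0, 98.0], [517.0, -333.0, 161.0], [514.0, -339.0, 185.0], [513.0, -349.0, 195.0], [513.0, -361.0, 198.0], [513.0, -374.0, 196.0], [514.0, -388.0, 194.0], [525.0, -320.0, 1.0], [524.0, -333.0, 8.0], [519.0, -336.0, 53.0], [515.0, -341.0, 87.0], [508.0, -338.0, 144.0], [505.0, -342.0, 177.0], [503.0, -351.0, 191.0], [502.0, -361.0, 199.0], [503.0, -374.0, 197.0], [503.0, -387.0, 197.0], [513.0, -319.0, 3.0], [513.0, -334.0, 5.0], [509.0, -340.0, 39.0], [504.0, -342.0, 83.0], [503.0, -350.0, 102.0], [496.0, -346.0, 162.0], [495.0, -355.0, 175.0], [494.0, -364.0, 187.0], [494.0, -378.0, 186.0], [498.0, -402.0, 154.0], [501.0, -321.0, -3.0], [501.0, -334.0, 3.0], [501.0, -347.0, 10.0], [496.0, -350.0, 53.0], [494.0, -356.0, 82.0], [494.0, -369.0, 84.0], [489.0, -367.0, 136.0], [495.0, -399.0, 80.0], [505.0, -440.0, -2.0], [504.0, -454.0, 2.0]]
```

Emit:
jog_arm(series=[[8.5,0,0,0.2,0,0,0.8],[8.5,0,0,0.2,0,0,0.8],[8.5,0,0,0.2,0,0,0.8],[8.5,0,0,0.2,0,0,0.8],[8.5,0,0,0.2,0,0,0.8],[8.5,0,0,0.2,0,0,0.8],[8.5,0,0,0.2,0,0,0.8],[8.5,0,0,0.2,0,0,0.8],[8.5,0,0,0.2,0,0,0.8],[8.5,0,0,0.2,0,0,0.8],[8.5,0,0,0.2,0,0,0.8],[8.5,0,0,0.2,0,0,0.8],[8.5,0,0,0.2,0,0,0.8],[8.5,0,0,0.2,0,0,0.8],[8.5,0,0,0.2,0,0,0.8]])

```text
clock: 3.5
eef_pos: [508.7, -125.8, 200.9]
tcp_rot: [-2.535, 1.57, 2.744]
contact_force: [0.5, -0.0, -0.6]
opening: 0.8
```

Emit:
jog_arm(series=[[8.5,0,0,0.2,0,0,0.8],[8.5,0,0,0.2,0,0,0.8],[8.5,0,0,0.2,0,0,0.8],[8.5,0,0,0.2,0,0,0.8],[8.5,0,0,0.2,0,0,0.8],[8.5,0,0,0.2,0,0,0.8],[8.5,0,0,0.2,0,0,0.8],[8.5,0,0,0.2,0,0,0.8],[8.5,0,0,0.2,0,0,0.8],[8.5,0,0,0.2,0,0,0.8],[8.5,0,0,0.2,0,0,0.8],[8.5,0,0,0.2,0,0,0.8],[8.5,0,0,0.2,0,0,0.8],[8.5,0,0,0.2,0,0,0.8],[0,0,0,0.2,0,0,0.8],[0,0,0,0,0,0,0.8]])

```text
clock: 5.1
eef_pos: [508.7, -126.0, 170.9]
tcp_rot: [-0.432, 1.57, 2.781]
contact_force: [-0.5, 0.4, 0.4]
opening: 0.803
```

```bash
python3 - <<'E'
from h import *
goto([509.7,-126.4,41],-3.213)
E
```

```text
t 5.10 tcp [ 508.7 -126.   170.9] q [-0.25  0.27  1.91  0.    0.97  2.82] F [-0.5  0.4  0.4] T [ 0.01  0.04 -0.01] open 0.803
down x [-0.001  0.    -1.   ] zang -3.0705
shift cm [12.99  0.05 -0.1 ] turn x deg 8.161932246764366
```

Emit:
jog_arm(series=[[8.0,0,0,1.5,0,0,0.8],[0,0,0,1.5,0,-0.1,0.8],[0,0,0,1.5,0,0,0.8],[0,0,0,1.5,0,0,0.8],[0,0,0,1.5,0,0,0.8],[0,0,0,1.5,0,0,0.8],[0,0,0,1,0,0,0.8],[0,0,0,1,0,0,0.8],[0,0,0,0,0,0,0.8],[0,0,0,0,0,0,0.8]])

```text
clock: 6.1
eef_pos: [510.3, -126.5, 61.4]
tcp_rot: [0.086, 1.571, -3.128]
contact_force: [0.2, 1.0, -0.0]
opening: 0.801
```

```bash
python3 - <<'E'
from h import *
goto([509.7,-126.4,40],-3.213)
p,d=r.grab_frame('side'); cv2.imwrite('pics/s1.png',cv2.resize(p[90:270,260:420,::-1],None,fx=4,fy=3.3,interpolation=cv2.INTER_CUBIC))
E
```

```text
t 6.10 tcp [ 510.3 -126.5   61.4] q [-0.25  0.43  1.97 -0.    0.74  2.97] F [ 0.2  1.  -0. ] T [-0.   -0.02  0.03] open 0.801
down x [-0. -0. -1.] zang 3.0690
shift cm [ 2.14 -0.01  0.06] turn x deg -0.06612238376089863
```

View pics/s1.png

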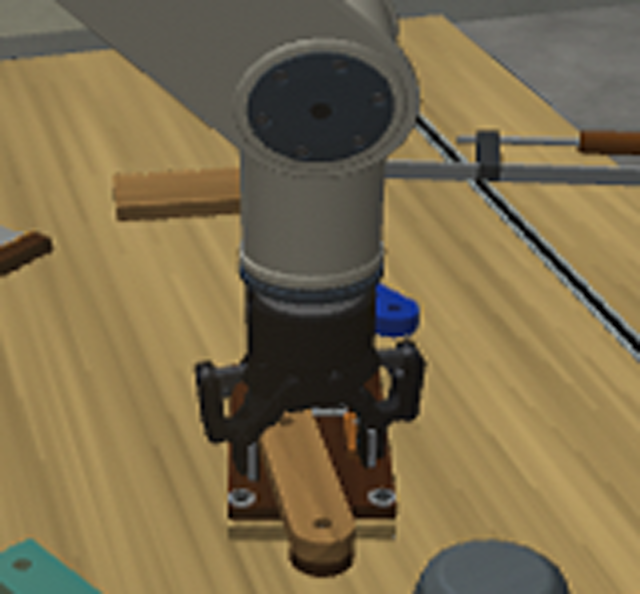

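The jaws straddle the bar, with one finger on each side at crop (252,460) and (372,445). Next I lower and grip.

Emit:
jog_arm(series=[[0,0,0,1.1,0,0,0.8],[0,0,0,1.1,0,0,0.8],[0,0,0,0,0,0,0.3],[0,0,0,0,0,0,0.3],[0,0,0,0,0,0,0.3],[0,0,0,0,0,0,0.3],[0,0,0,0,0,0,0.3],[0,0,0,0,0,0,0.3],[0,0,0,0,0,0,0.3]], force=40)

```text
clock: 7.05
eef_pos: [509.7, -126.4, 39.2]
tcp_rot: [-0.191, 1.57, 2.877]
contact_force: [-3.0, 0.1, -2.0]
opening: 0.453
```

```bash
python3 - <<'E'
from h import *
state()
E
```

```text
t 7.05 tcp [ 509.7 -126.4   39.2] q [-0.25  0.47  1.98  0.    0.69  2.97] F [-3.   0.1 -2. ] T [ 0.06  0.54 -0.15] open 0.453
down x [-0.001  0.    -1.   ] zang 3.0682
```

Emit:
jog_arm(series=[[0,0,0,-0.5,0,0,0.3],[0,0,0,-1,0,0,0.3],[0,0,0,-1.5,0,0,0.3],[0,0,0,-1.5,0,0,0.3],[0,0,0,-1.5,0,0,0.3],[0,0,0,-1.5,0,0,0.3],[0,0,0,-1.5,0,0,0.3],[0,0,0,-1,0,0,0.3],[0,0,0,0,0,0,0.3],[0,0,0,0,0,0,0.3]])

```text
clock: 8.05
eef_pos: [510.4, -126.6, 139.5]
tcp_rot: [2.924, 1.57, -0.291]
contact_force: [-0.2, -0.2, -1.0]
opening: 0.459
```

```bash
python3 - <<'E'
from h import *
state()
p,d=r.grab_frame('side'); cv2.imwrite('pics/s2.png',cv2.resize(p[90:270,260:420,::-1],None,fx=4,fy=3.3,interpolation=cv2.INTER_CUBIC))
E
```

```text
t 8.05 tcp [ 510.4 -126.6  139.5] q [-0.25  0.31  1.93 -0.    0.9   2.97] F [-0.2 -0.2 -1. ] T [-0.02  0.05 -0.  ] open 0.459
down x [ 0.001 -0.    -1.   ] zang 3.0684
```

View pics/s2.png

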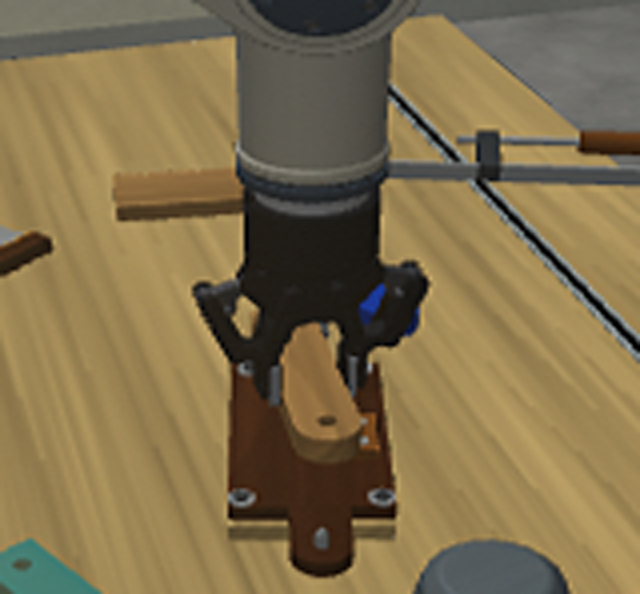

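The bar is held level with its rounded end forward, and the bare pin shows at (321,540). Next I turn it end for end.

Emit:
jog_arm(series=[[-8.45,0,0,0,0,0,0.3],[-8.45,0,0,0,0,0,0.3],[-8.45,0,0,0,0,0,0.3],[-8.45,0,0,0,0,0,0.3],[-8.45,0,0,0,0,0,0.3],[-8.45,0,0,0,0,0,0.3],[-8.45,0,0,0,0,0,0.3],[-8.45,0,0,0,0,0,0.3],[-8.45,0,0,0,0,0,0.3],[-8.45,0,0,0,0,0,0.3],[-8.45,0,0,0,0,0,0.3],[-8.45,0,0,0,0,0,0.3],[-8.45,0,0,0,0,0,0.3],[-8.45,0,0,0,0,0,0.3],[-8.45,0,0,0,0,0,0.3],[-8.45,0,0,0,0,0,0.3],[-8.45,0,0,0,0,0,0.3],[-8.45,0,0,0,0,0,0.3],[-8.45,0,0,0,0,0,0.3],[-8.45,0,0,0,0,0,0.3]])

```text
clock: 10.1
eef_pos: [509.7, -126.3, 138.3]
tcp_rot: [-3.142, 1.569, 2.883]
contact_force: [-0.5, -0.4, -0.4]
opening: 0.455
```

Emit:
jog_arm(series=[[0,0,0,0,0,0,0.3],[0,0,0,0,0,0,0.3]])

```text
clock: 10.3
eef_pos: [509.9, -126.4, 138.7]
tcp_rot: [-3.107, 1.57, 2.906]
contact_force: [0.3, 0.2, -1.1]
opening: 0.458
```

```bash
python3 - <<'E'
from h import *
goto([523.4,-108.8,80],-0.263)
for n in ('side','top'):
    p,d=r.grab_frame(n); np.save(f'pics/{n}3.npy',d); cv2.imwrite(f'pics/{n}3.png',p[:,:,::-1])
s=cv2.imread('pics/side3.png');t=cv2.imread('pics/top3.png')
cv2.imwrite('pics/s3.png',cv2.resize(s[150:270,300:390],None,fx=5,fy=5,interpolation=cv2.INTER_CUBIC))
cv2.imwrite('pics/t3.png',cv2.resize(t[150:230,280:390],None,fx=7,fy=7,interpolation=cv2.INTER_CUBIC))
E
```

```text
t 10.30 tcp [ 509.9 -126.4  138.7] q [-0.25  0.31  1.93 -0.    0.9   0.02] F [ 0.3  0.2 -1.1] T [-0.02 -0.03 -0.01] open 0.458
down x [-0.001  0.    -1.   ] zang -0.2697
shift cm [5.87 2.06 0.84] turn x deg -0.3816948296752116
```

View pics/s3.png

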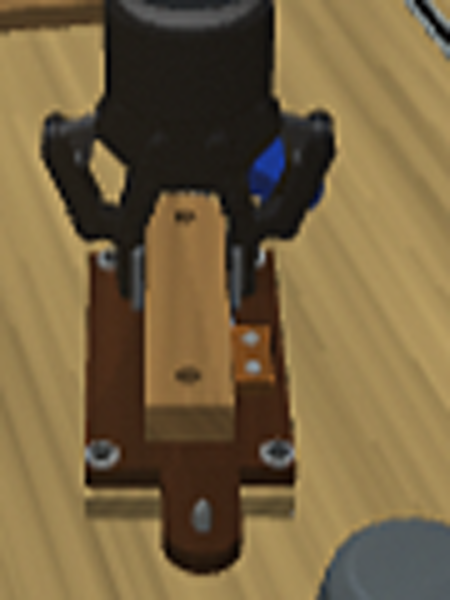

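View pics/t3.png

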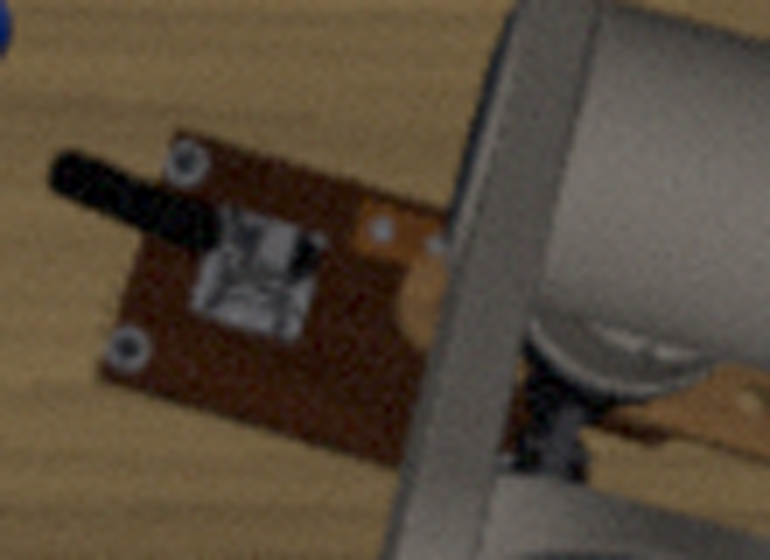

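```bash
python3 - <<'E'
from h import *
np.set_printoptions(precision=1,suppress=True)
S=lambda a:(np.array(a)+.5)/5-.5+[300,150]
T=lambda a:(np.array(a)+.5)/7-.5+[280,150]
zt=154.5
h=plane('side',S([(187,375),(184,216)]),zt); print('side sq,round',h,np.linalg.norm(h[0]-h[1]), np.arctan2(*(h[0]-h[1])[1::-1]))
print('pin side: top',plane('side',S([(202,501)]),49),'foot',plane('side',S([(202,529)]),33))
print('sq top',plane('top',T([(750,400)]),zt))
e=np.array([509.9,-126.4]); za=-.2697; b=za-np.pi/2  # bar x (round->square)
u=np.array([np.cos(b),np.sin(b)]); print('predict sq',e+70*u,'round',e-50*u)
print('clouds', cloud('side',np.load('pics/side3.npy'))[[222,228,195],[337,337,337]])
# precise pin centroid by colour? screws check side bias: known jig screws
for uv,p in zip([(102,452),(277,452)],[(-53,48),(-53,-38)]): print(plane('side',S([uv]),36),jig(*p))
t=cv2.imread('pics/top3.png'); cv2.imwrite('pics/t3b.png',cv2.resize(t[185:225,355:405],None,fx=14,fy=14,interpolation=cv2.INTER_CUBIC))
E
```

```text
side sq,round [[ 490.9 -192.1  154.5]
 [ 524.9  -76.   154.5]] 120.94508008759588 -1.855568610222276
pin side: top [[ 506.1 -170.9   49. ]] foot [[ 505.2 -174.6   33. ]]
sq top [[ 490.5 -194.7  154.5]]
predict sq [ 491.2 -193.9] round [523.2 -78.2]
clouds [[ 492.  -188.6  159.2]
 [ 486.5 -206.6  157.9]
 [ 522.8  -88.1  156.8]]
[[ 470.4 -110.2   36. ]] [ 472.4 -113.7]
[[ 558.4 -135.5   36. ]] [ 555.4 -136.1]
```

View pics/t3b.png

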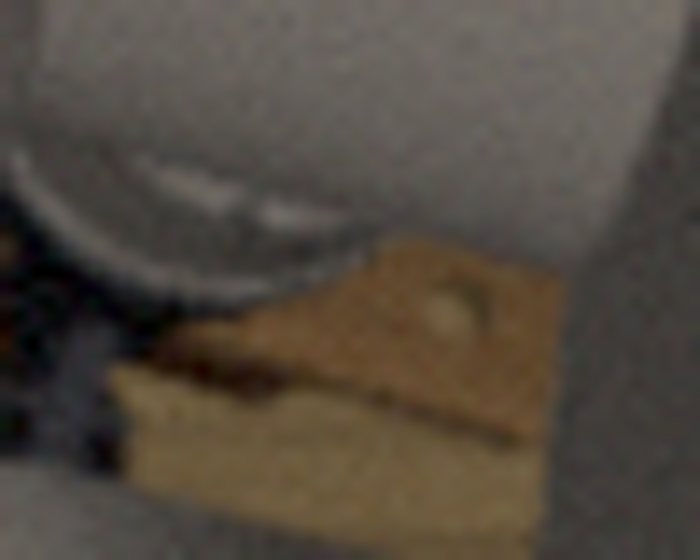

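```bash
python3 - <<'E'
from h import *
goto([516.7,-106.4,138.7],-0.163)
E
```

```text
t 10.40 tcp [ 510.  -126.5  139. ] q [-0.25  0.31  1.93  0.    0.9   0.02] F [-0.8 -0.9 -1.3] T [-0.01 -0.    0.04] open 0.455
down x [-0.001  0.    -1.   ] zang -0.2687
shift cm [0.02 2.11 0.11] turn x deg -6.05649044173731
```

Emit:
jog_arm(series=[[0,0,0,0,1,0.1,0.3],[0,0,0,0,1.1,0,0.3],[-6,0,0,0,0,0,0.3],[0,0,0,1.5,0,0,0.3],[0,0,0,1.5,0,0,0.3],[0,0,0,1.5,0,0,0.3],[0,0,0,1.5,0,0,0.3],[0,0,0,1.5,0,0,0.3],[0,0,0,0,0,0,0.3],[0,0,0,0,0,0,0.3]])

```text
clock: 11.4
eef_pos: [516.8, -105.9, 64.4]
tcp_rot: [2.99, 1.57, 2.83]
contact_force: [-0.4, 0.8, -0.2]
opening: 0.456
```

```bash
python3 - <<'E'
from h import *
goto([516.7,-106.4,39.2],-0.163)
for n in ('side','top'):
    p,d=r.grab_frame(n); np.save(f'pics/{n}4.npy',d); cv2.imwrite(f'pics/{n}4.png',p[:,:,::-1])
s=cv2.imread('pics/side4.png');t=cv2.imread('pics/top4.png')
a=cv2.resize(s[200:270,310:370],None,fx=8,fy=8,interpolation=cv2.INTER_CUBIC)
b=cv2.resize(t[185:225,355:395],None,fx=7,fy=7,interpolation=cv2.INTER_CUBIC)
o=np.zeros((560,780,3),np.uint8);o[:560,:480]=a;o[:280,490:770]=b;cv2.imwrite('pics/c4.png',o)
E
```

```text
t 11.40 tcp [ 516.8 -105.9   64.4] q [-0.2   0.43  1.97  0.    0.74 -0.04] F [-0.4  0.8 -0.2] T [ 0.   -0.02 -0.05] open 0.456
down x [-0.  0. -1.] zang -0.1605
shift cm [ 2.52 -0.05 -0.  ] turn x deg 0.14588697899770864
```

View pics/c4.png

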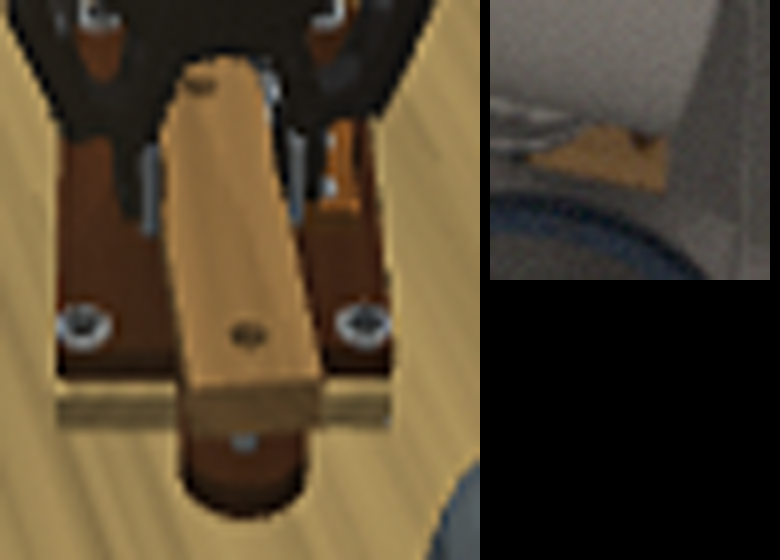

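```bash
python3 - <<'E'
from h import *
np.set_printoptions(precision=1,suppress=True)
S=lambda a:(np.array(a)+.5)/8-.5+[310,200]
T=lambda a:(np.array(a)+.5)/7-.5+[355,185]
print(plane('side',S([(248,335)]),80.2), 'round',plane('side',S([(200,87)]),80.2))
print('top',plane('top',T([(155,141)]),80.2))
print('pin',plane('side',S([(243,440)]),40))
s=cv2.imread('pics/side4.png');cv2.imwrite('pics/c4b.png',cv2.resize(s[232:262,325:355],None,fx=18,fy=18,interpolation=cv2.INTER_CUBIC))
E
```

```text
[[ 506.3 -173.6   80.2]] round [[526.5 -55.5  80.2]]
top [[ 503.7 -179.    80.2]]
pin [[ 503.8 -178.2   40. ]]
```

View pics/c4b.png

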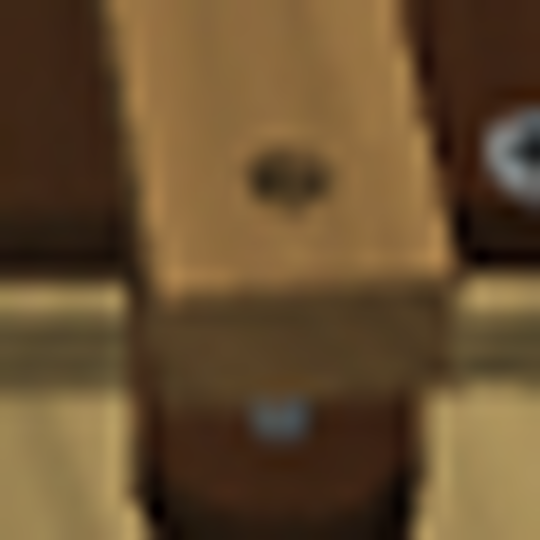

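Emit:
jog_arm(series=[[0,0,0,0.3,0,0,0.3],[0,0,0,0.3,0,0,0.3],[0,0,0,0.3,0,0,0.3],[0,0,0,0.2,0,0,0.3],[0,0,0,0.2,0,0,0.3],[0,0,0,0,0,0,0.3]])

```text
clock: 12.1
eef_pos: [516.5, -106.4, 51.0]
tcp_rot: [2.893, 1.57, 2.732]
contact_force: [0.1, 0.6, -0.9]
opening: 0.451
```

```bash
python3 - <<'E'
from h import *
state()
E
```

```text
t 12.10 tcp [ 516.5 -106.4   51. ] q [-0.21  0.45  1.98  0.    0.72 -0.05] F [ 0.1  0.6 -0.9] T [0.05 0.04 0.03] open 0.451
down x [-0.  0. -1.] zang -0.1607
```

Emit:
jog_arm(series=[[0,0,0,0.2,0,0,0.3],[0,0,0,0.2,0,0,0.3],[0,0,0,0.2,0,0,0.3],[0,0,0,0,0,0,0.3]])

```text
clock: 12.5
eef_pos: [516.8, -105.7, 45.4]
tcp_rot: [1.542, 1.57, 1.381]
contact_force: [-0.7, 7.5, 4.4]
opening: 0.455
```

```bash
python3 - <<'E'
from h import *
state()
E
```

```text
t 12.50 tcp [ 516.8 -105.7   45.4] q [-0.21  0.46  1.98  0.    0.7  -0.05] F [-0.7  7.5  4.4] T [ 0.85  0.13 -0.12] open 0.455
down x [ 0.     0.001 -1.   ] zang -0.1611
```

Emit:
jog_arm(series=[[0,0,0,0,0.1,0,0.3],[0,0,0,0.1,0.05,0,0.3],[0,0,0,0,0,0,0.3]])

```text
clock: 12.8
eef_pos: [516.9, -104.8, 44.3]
tcp_rot: [1.3, 1.571, 1.139]
contact_force: [-0.8, 3.9, 4.9]
opening: 0.453
```

```bash
python3 - <<'E'
from h import *
state()
E
```

```text
t 12.80 tcp [ 516.9 -104.8   44.3] q [-0.2   0.46  1.98  0.    0.7  -0.04] F [-0.8  3.9  4.9] T [ 0.46  0.19 -0.14] open 0.453
down x [ 0.  0. -1.] zang -0.1606
```

Emit:
jog_arm(series=[[0,0,0,0,0.1,0,0.3],[0,0,0,0.1,0,0,0.3],[0,0,0,0.1,0,0,0.3],[0,0,0,0,0,0,0.3]])

```text
clock: 13.2
eef_pos: [516.8, -103.9, 42.0]
tcp_rot: [2.891, 1.57, 2.73]
contact_force: [0.1, 3.6, 0.3]
opening: 0.46
```

```bash
python3 - <<'E'
from h import *
state()
E
```

```text
t 13.20 tcp [ 516.8 -103.9   42. ] q [-0.2   0.47  1.98  0.    0.7  -0.04] F [0.1 3.6 0.3] T [ 0.57  0.04 -0.08] open 0.460
down x [-0.001  0.    -1.   ] zang -0.1607
```

Emit:
jog_arm(series=[[0,0,0,0.1,0.05,0,0.3],[0,0,0,0.1,0,0,0.3],[0,0,0,0.1,0,0,0.3],[0,0,0,0,0,0,0.3]])

```text
clock: 13.6
eef_pos: [517.0, -104.0, 39.5]
tcp_rot: [-1.731, 1.57, -1.892]
contact_force: [-3.1, -0.6, 5.0]
opening: 0.457
```

```bash
python3 - <<'E'
from h import *
state()
E
```

```text
t 13.60 tcp [ 517.  -104.    39.5] q [-0.2   0.47  1.98 -0.    0.69 -0.04] F [-3.1 -0.6  5. ] T [ 0.22  0.43 -0.2 ] open 0.457
down x [-0. -0. -1.] zang -0.1607
```

Emit:
jog_arm(series=[[1.1,0,0,0,0,0.14,0.3],[1.1,0,0,0,0,0.14,0.3],[1.1,0,0,0,0,0.14,0.3],[1.1,0,0,0,0,0.14,0.3],[0,0,0,0,0,0,0.3]])

```text
clock: 14.1
eef_pos: [522.5, -104.9, 39.4]
tcp_rot: [-2.23, 1.57, -2.467]
contact_force: [-2.3, -0.2, 4.9]
opening: 0.457
```

```bash
python3 - <<'E'
from h import *
state()
for n in ('side','top'):
    p,d=r.grab_frame(n); cv2.imwrite(f'pics/{n}5.png',p[:,:,::-1])
s=cv2.imread('pics/side5.png')
cv2.imwrite('pics/c5.png',cv2.resize(s[190:270,310:370],None,fx=7,fy=7,interpolation=cv2.INTER_CUBIC))
E
```

```text
t 14.10 tcp [ 522.5 -104.9   39.4] q [-0.2   0.48  1.97 -0.    0.7   0.04] F [-2.3 -0.2  4.9] T [0.39 0.42 0.07] open 0.457
down x [-0. -0. -1.] zang -0.2376
```

View pics/c5.png

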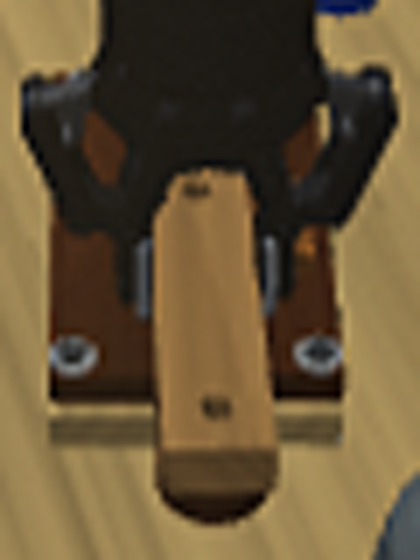

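The bar now lies flat on the nose and board, with its square end's hole (215,408) on the pin and its edge nearly at the stop (305,245). I'll keep swinging it until it touches the stop.

Emit:
jog_arm(series=[[0.8,0,0,0,0,0.1,0.3],[0.7,0,0,0,0,0.09,0.3],[0,0,0,0,0,0,0.3]])

```text
clock: 14.5
eef_pos: [523.8, -105.1, 39.2]
tcp_rot: [-2.788, 1.57, -3.051]
contact_force: [-4.1, 0.8, 4.8]
opening: 0.455
```

```bash
python3 - <<'E'
from h import *
state()
E
```

```text
t 14.50 tcp [ 523.8 -105.1   39.2] q [-0.2   0.48  1.96 -0.    0.7   0.06] F [-4.1  0.8  4.8] T [0.38 0.6  0.13] open 0.455
down x [-0.001 -0.    -1.   ] zang -0.2631
```

Emit:
jog_arm(series=[[0.4,0,0,0,0,0.08,0.3],[0.4,0,0,0,0,0.08,0.3],[0,0,0,0,0,0,0.3]])

```text
clock: 14.8
eef_pos: [523.6, -105.1, 38.8]
tcp_rot: [-2.991, 1.566, 3.016]
contact_force: [-8.8, 1.3, 7.5]
opening: 0.455
```

```bash
python3 - <<'E'
from h import *
state()
E
```

```text
t 14.80 tcp [ 523.6 -105.1   38.8] q [-0.2   0.48  1.96 -0.    0.7   0.08] F [-8.8  1.3  7.5] T [0.47 1.37 0.39] open 0.455
down x [-0.005  0.001 -1.   ] zang -0.2765
```

Emit:
jog_arm(series=[[0,0,0,0,0,0,0.65],[0,0,0,0,0,0,0.65],[0,0,0,0,0,0,0.65],[0,0,0,0,0,0,0.65],[0,0,0,-1,0,0,0.65],[0,0,0,-2,0,0,0.65],[0,0,0,-3,0,0,0.65],[0,0,0,-4,0,0,0.65],[0,0,0,-4,0,0,0.65],[0,0,0,-4,0,0,0.65],[0,0,0,0,-4,0,0.65],[0,0,0,0,-4,0,0.65],[0,0,0,0,0,0,0.65]])

```text
clock: 16.1
eef_pos: [503.3, -185.7, 220.6]
tcp_rot: [-0.699, 1.568, -0.979]
contact_force: [-0.3, -0.1, -0.1]
opening: 0.651
```

```bash
python3 - <<'E'
from h import *
state()
for n in ('side','top'):
    p,d=r.grab_frame(n); np.save(f'pics/{n}6.npy',d); cv2.imwrite(f'pics/{n}6.png',p[:,:,::-1])
s=cv2.imread('pics/side6.png')
cv2.imwrite('pics/c6.png',cv2.resize(s[150:270,300:390],None,fx=5,fy=5,interpolation=cv2.INTER_CUBIC))
E
```

```text
t 16.10 tcp [ 503.3 -185.7  220.6] q [-0.36  0.23  1.84 -0.    1.08 -0.07] F [-0.3 -0.1 -0.1] T [ 0.05 -0.01  0.02] open 0.651
down x [ 0.001 -0.002 -1.   ] zang -0.2798
```

View pics/c6.png

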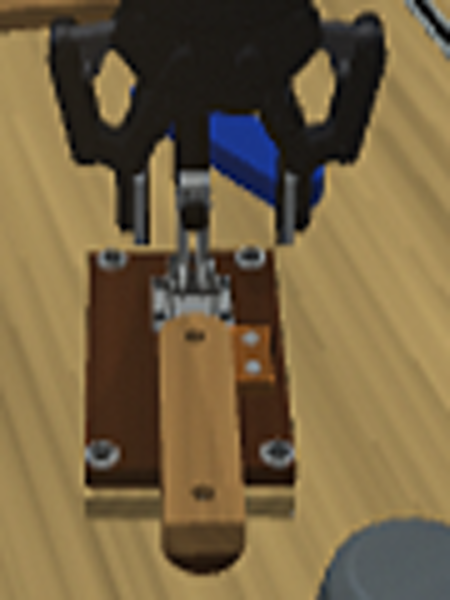

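View pics/top6.png

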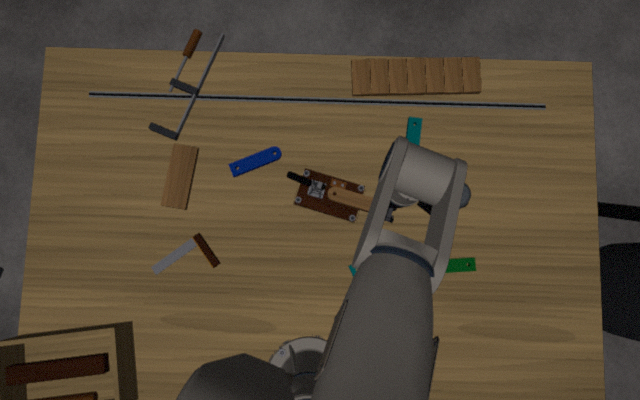

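```bash
python3 - <<'E'
from h import *
t=cv2.imread('pics/top6.png');s=cv2.imread('pics/side6.png')
a=cv2.resize(t[170:220,300:360],None,fx=12,fy=12,interpolation=cv2.INTER_CUBIC)
cv2.imwrite('pics/c6t.png',a[:,:780])
b=cv2.resize(s[205:235,325:360],None,fx=18,fy=18,interpolation=cv2.INTER_CUBIC); cv2.imwrite('pics/c6s.png',b)
E
```

```text
(no output)
```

View pics/c6t.png

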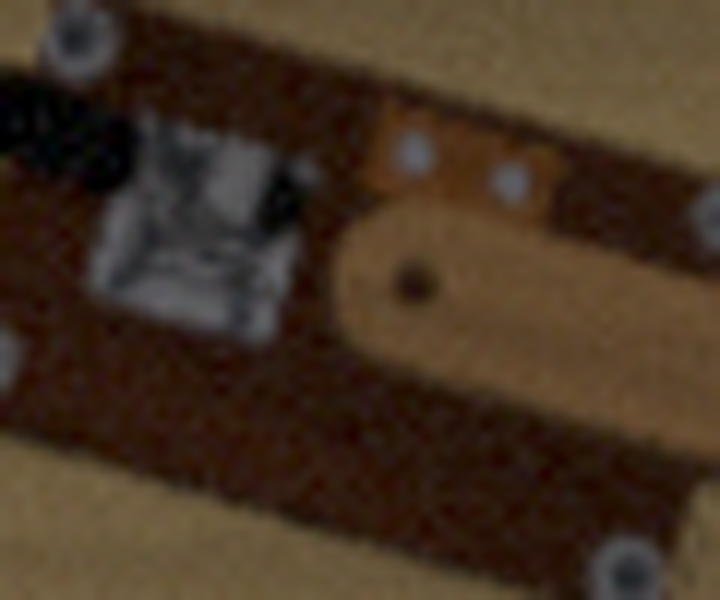

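View pics/c6s.png

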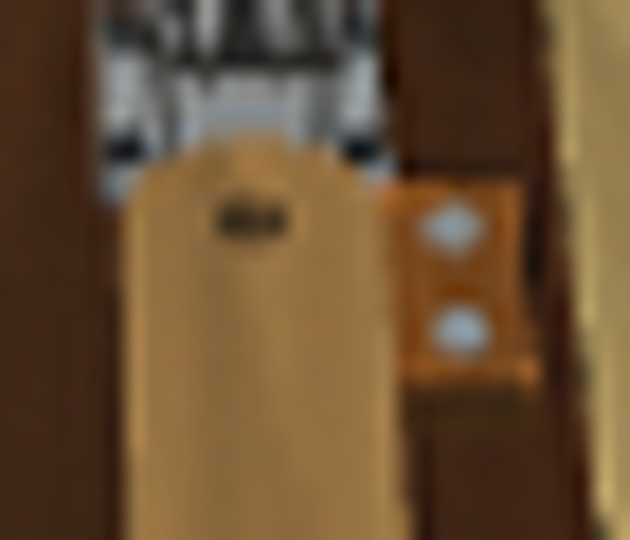

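```bash
python3 - <<'E'
from h import *
goto([*jig(141,0),180],-0.263); print(jig(141,0),jig(159,0))
P=cloud('top',np.load('pics/top6.npy')); t=cv2.imread('pics/top6.png')
g=cv2.cvtColor(t,cv2.COLOR_BGR2GRAY); m=(P[...,2]>100)&(P[...,2]<165)&(g<35); m[:, :280]=0;m[:,325:]=0;m[:165]=0;m[200:]=0
v,u=np.nonzero(m); q=P[m]; j=(q[:,:2]-JO)@JM; o=np.argsort(j[:,0]); print(np.c_[j,q[:,2]][o][::6].round(0).tolist())
E
```

```text
t 16.20 tcp [ 503.9 -182.9  219.9] q [-0.35  0.23  1.84  0.    1.08 -0.07] F [-0.2  0.3 -0.9] T [ 0.01 -0.03 -0.01] open 0.650
down x [ 0.001  0.    -1.   ] zang -0.2795
shift cm [ 4.   25.26 -0.46] turn x deg -0.9466420726595572
[569.19732081  61.14076041] [573.88208517  78.52043195]
[[47.0, 3.0, 114.0], [51.0, -0.0, 123.0], [55.0, -3.0, 116.0], [87.0, -6.0, 112.0], [90.0, 3.0, 109.0], [92.0, -4.0, 112.0], [94.0, 8.0, 110.0], [96.0, 1.0, 116.0], [99.0, -7.0, 117.0], [101.0, 5.0, 116.0], [103.0, -2.0, 124.0], [105.0, -1.0, 125.0], [107.0, 3.0, 127.0], [110.0, -6.0, 123.0], [112.0, 6.0, 123.0], [113.0, -9.0, 128.0], [116.0, -8.0, 131.0], [118.0, -5.0, 131.0], [120.0, 5.0, 131.0], [123.0, 6.0, 136.0], [125.0, 7.0, 136.0], [128.0, -2.0, 142.0], [130.0, -8.0, 138.0], [132.0, 2.0, 142.0], [135.0, 2.0, 142.0], [137.0, 4.0, 146.0], [140.0, -6.0, 151.0], [142.0, 6.0, 148.0], [144.0, -2.0, 150.0], [147.0, 7.0, 148.0], [150.0, -2.0, 152.0]]
```

Emit:
jog_arm(series=[[0,0,0,0,3.15,0,0],[0,0,0,0,3.15,0,0],[0,0,0,0,3.15,0,0],[0,0,0,0,3.15,0,0],[0,0,0,0,3.15,0,0],[0,0,0,0,3.15,0,0],[0,0,0,0,3.15,0,0],[0,0,0,0,3.15,-0.45,0],[-0.9,0,0,1.5,0,0,0],[0,0,0,1.5,0,0,0],[0,0,0,1.5,0,0,0],[0,0,0,1,0,0,0],[0,0,0,0,0,0,0],[0,0,0,0,0,0,0]])

```text
clock: 17.6
eef_pos: [568.9, 61.6, 164.6]
tcp_rot: [1.921, 1.571, 1.659]
contact_force: [0.2, -1.1, 0.0]
opening: 0.003
```

```bash
python3 - <<'E'
from h import *
goto([*jig(141,0),160],-0.263)
p,d=r.grab_frame('side'); cv2.imwrite('pics/c7.png',cv2.resize(p[90:270,260:420,::-1],None,fx=4,fy=3.3,interpolation=cv2.INTER_CUBIC))
E
```

```text
t 17.60 tcp [568.9  61.6 164.6] q [0.11 0.34 1.81 0.   0.99 0.37] F [ 0.2 -1.1  0. ] T [ 0.03 -0.02  0.01] open 0.003
down x [-0.  0. -1.] zang -0.2614
shift cm [ 0.46 -0.04  0.04] turn x deg 0.09062507229546668
```

View pics/c7.png

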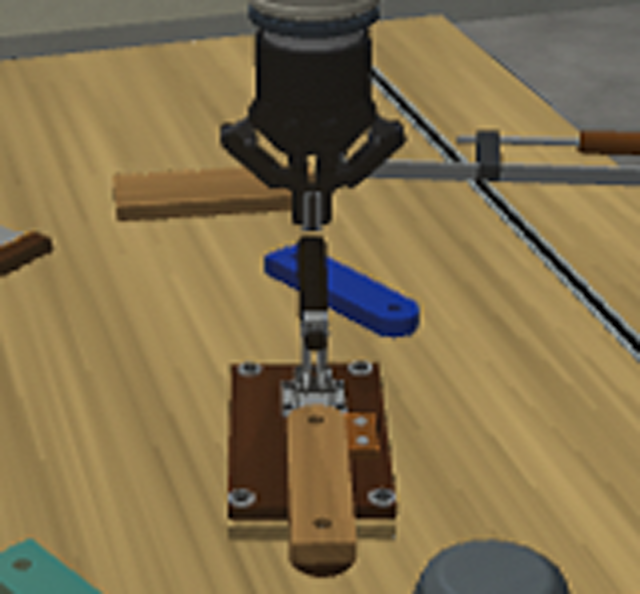

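Emit:
jog_arm(series=[[0,0,0,0.8,0,0,0],[0,0,0,0.7,0,0,0],[0,0,0,0.5,0.2,0,0],[0,0,0,0.5,0.3,0,0],[0,0,0,0.5,0.2,0,0],[0,0,0,0.5,0.2,0,0],[0,0,0,0.5,0.1,0,0],[0,0,0,0.5,0.1,0,0]])

```text
clock: 18.45
eef_pos: [571.4, 71.9, 118.6]
tcp_rot: [-2.692, 1.57, -2.954]
contact_force: [-0.9, 0.3, 1.9]
opening: -0.003
```

```bash
python3 - <<'E'
from h import *
s,M=state(); print((s['eef_pos'][:2]-JO)@JM)
E
```

```text
t 18.45 tcp [571.4  71.9 118.6] q [ 0.12  0.41  1.83 -0.    0.9   0.38] F [-0.9  0.3  1.9] T [ 0.07 -0.02 -0.01] open -0.003
down x [-0.001 -0.    -1.   ] zang -0.2616
[151.95580923   0.71857144]
```

Emit:
jog_arm(series=[[0,0,0,0.5,0.1,0,0],[0,0,0,0.5,0.1,0,0],[0,0,0,0.5,0.1,0,0],[0,0,0,0.4,0.1,0,0],[0,0,0,0.4,0.1,0,0],[0,0,0,0.3,0,0,0],[0,0,0,0,0,0,0]])

```text
clock: 19.15
eef_pos: [572.7, 76.6, 92.8]
tcp_rot: [-2.74, 1.57, -3.002]
contact_force: [0.1, -0.2, -0.3]
opening: -0.001
```

```bash
python3 - <<'E'
from h import *
s,M=state(); print((s['eef_pos'][:2]-JO)@JM)
E
```

```text
t 19.15 tcp [572.7  76.6  92.8] q [ 0.13  0.45  1.85 -0.    0.85  0.39] F [ 0.1 -0.2 -0.3] T [-0.03  0.06 -0.03] open -0.001
down x [-0.001 -0.    -1.   ] zang -0.2617
[156.85463041   0.65492572]
```

Emit:
jog_arm(series=[[0,0,0,0.2,0,0,0],[0,0,0,0.1,0,0,0],[0,0,0,0.1,0,0,0],[0,0,0,0,0,0,0]])

```text
clock: 19.55
eef_pos: [573.1, 76.7, 89.4]
tcp_rot: [0.7, 1.57, 0.438]
contact_force: [0.5, 0.5, 1.3]
opening: -0.003
```

```bash
python3 - <<'E'
from h import *
state()
E
```

```text
t 19.55 tcp [573.1  76.7  89.4] q [0.13 0.45 1.85 0.   0.84 0.39] F [0.5 0.5 1.3] T [ 0.08 -0.02 -0.02] open -0.003
down x [ 0.  0. -1.] zang -0.2618
```

Contact is at about the closed height. I'll press a little further to confirm the firm stop.

Emit:
jog_arm(series=[[0,0,0,0.1,0,0,0],[0,0,0,0.1,0,0,0],[0,0,0,0.1,0,0,0],[0,0,0,0,0,0,0]])

```text
clock: 19.95
eef_pos: [573.3, 76.9, 86.4]
tcp_rot: [0.608, 1.57, 0.346]
contact_force: [1.5, 2.3, 3.0]
opening: -0.001
```

```bash
python3 - <<'E'
from h import *
state()
E
```

```text
t 19.95 tcp [573.3  76.9  86.4] q [0.13 0.46 1.85 0.   0.84 0.39] F [1.5 2.3 3. ] T [ 0.4  -0.14 -0.03] open -0.001
down x [ 0.001  0.    -1.   ] zang -0.2618
```

Emit:
jog_arm(series=[[0,0,0,0.1,0,0,0],[0,0,0,0.1,0,0,0],[0,0,0,0,0,0,0]])

```text
clock: 20.25
eef_pos: [573.3, 76.8, 84.4]
tcp_rot: [0.587, 1.57, 0.325]
contact_force: [2.1, 4.0, 5.1]
opening: 0.005
```

```bash
python3 - <<'E'
from h import *
state()
p,d=r.grab_frame('side'); cv2.imwrite('pics/c8.png',cv2.resize(p[120:270,280:400,::-1],None,fx=5,fy=4,interpolation=cv2.INTER_CUBIC))
E
```

```text
t 20.25 tcp [573.3  76.8  84.4] q [0.13 0.46 1.85 0.   0.83 0.39] F [2.1 4.  5.1] T [ 0.64 -0.2  -0.01] open 0.005
down x [ 0.001  0.    -1.   ] zang -0.2617
```

View pics/c8.png

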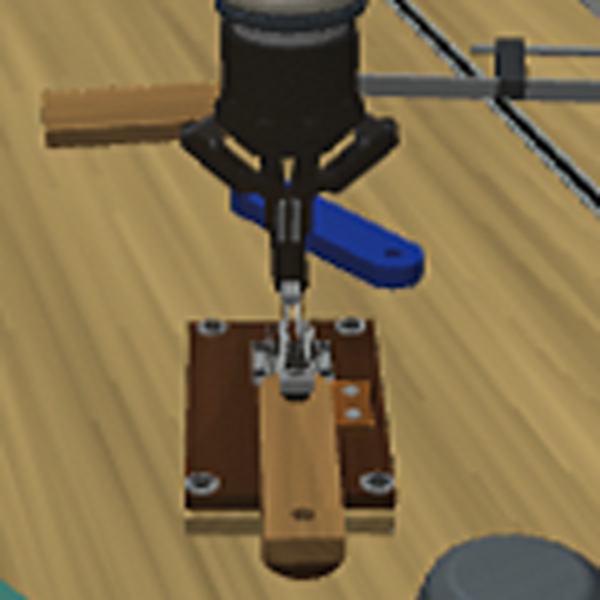

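Emit:
jog_arm(series=[[0,0,0,-1,0,0,0],[0,0,0,-3,0,0,0],[0,0,0,-4,0,0,0],[0,0,0,-4,0,0,0],[0,0,0,0,5,0,0],[0,0,0,0,5,0,0],[0,0,0,0,5,0,0],[0,0,0,0,5,0,0],[0,0,0,0,0,0,0]])

```text
clock: 21.2
eef_pos: [625.1, 274.7, 204.1]
tcp_rot: [1.606, 1.57, 1.348]
contact_force: [0.1, 0.2, 0.4]
opening: 0.002
```

```bash
python3 - <<'E'
from h import *
state()
for n in ('side','top'):
    p,d=r.grab_frame(n); np.save(f'pics/{n}9.npy',d); cv2.imwrite(f'pics/{n}9.png',p[:,:,::-1])
s=cv2.imread('pics/side9.png');t=cv2.imread('pics/top9.png')
cv2.imwrite('pics/c9.png',cv2.resize(s[150:270,300:390],None,fx=5,fy=5,interpolation=cv2.INTER_CUBIC))
cv2.imwrite('pics/c9t.png',cv2.resize(t[160:230,280:390],None,fx=7,fy=7,interpolation=cv2.INTER_CUBIC))
P=cloud('top',np.load('pics/top9.npy'))
for x in range(40,185,8):
    w=jig(x,0); 
    for _ in range(2):
        q=proj('top',[[*w,85]])[0].round().astype(int)
    print(x, P[q[1],q[0]].round(0), t[q[1],q[0]])
E
```

```text
t 21.20 tcp [625.1 274.7 204.1] q [0.41 0.47 1.52 0.   1.15 0.67] F [0.1 0.2 0.4] T [ 0.01 -0.06 -0.02] open 0.002
down x [ 0.     0.001 -1.   ] zang -0.2581
40 [551. -37.  34.] [13 18 42]
48 [549. -30.  66.] [67 67 68]
56 [550. -22.  59.] [50 44 48]
64 [554. -13.  52.] [59 58 59]
72 [559.  -4.  36.] [72 70 68]
80 [554.   2.  82.] [68 65 63]
88 [556.  10.  87.] [94 91 93]
96 [556.  18.  90.] [50 48 50]
104 [558.  24.  93.] [22 18 13]
112 [561.  33.  90.] [10  3  4]
120 [563.  41.  90.] [26 22 19]
128 [566.  49.  92.] [ 9 11  9]
136 [567.  55.  85.] [20 19 26]
144 [568.  64.  90.] [ 8 12 10]
152 [572.  72.  87.] [10 18 13]
160 [574.  78.  90.] [10 13  7]
168 [576.  86.  93.] [15 12 17]
176 [591. 101.   5.] [48 68 83]
184 [594. 111.   3.] [ 62  92 110]
```

View pics/c9.png

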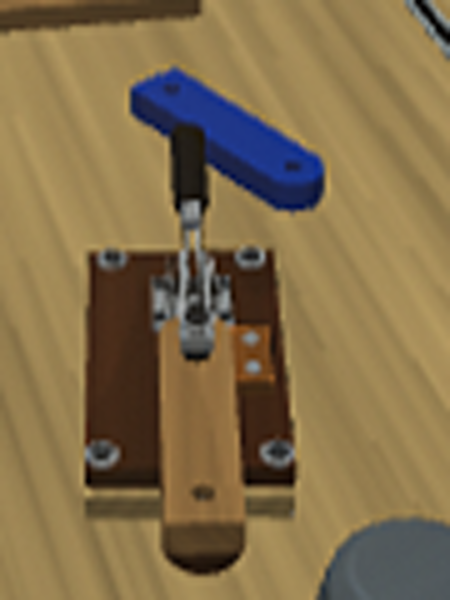

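View pics/c9t.png

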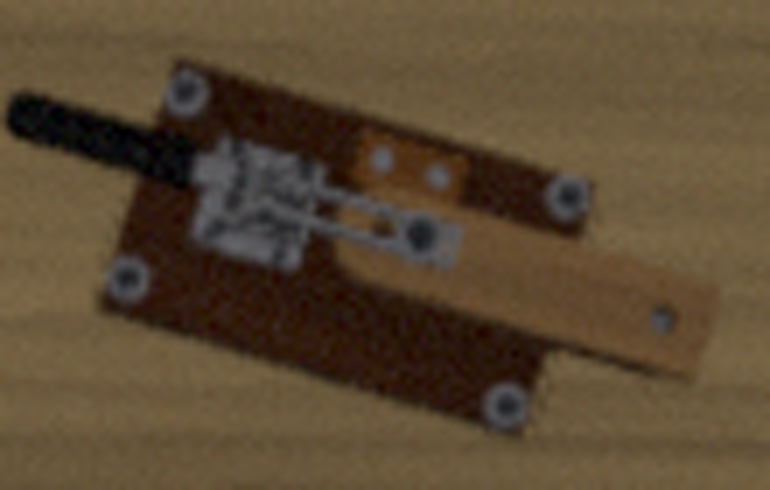

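```bash
python3 - <<'E'
from h import *
def sleeve(n,f):
    t=cv2.imread(f'pics/{n}{f}.png'); P=cloud(n,np.load(f'pics/{n}{f}.npy'))
    j=(P[...,:2]-JO)@JM; g=t.max(-1)
    m=(j[...,0]>98)&(j[...,0]<176)&(abs(j[...,1])<10)&(P[...,2]>60)&(P[...,2]<160)&(g<60)
    x=j[m][:,0];z=P[m][:,2]; c=np.polyfit(x-139,z,1); print(n,f,m.sum(),'slope %.3f z@139 %.1f'%tuple(c),'x range',x.min().round(),x.max().round())
sleeve('top',0);sleeve('top',6);sleeve('top',9)
P=cloud('top',np.load('pics/top9.npy')); j=(P[...,:2]-JO)@JM
for a,b,y in [(-60,-5,15)]:
    m=(j[...,0]>a)&(j[...,0]<b)&(abs(j[...,1])<y); c=np.polyfit(j[m][:,0],P[m][:,2],1);print('bar top',c,P[m][:,2].mean())
# bar pose from top: holes and edges
T=lambda a:(np.array(a)+.5)/7-.5+[280,160]
print('pin/hole',plane('top',T([(662,320)]),50), 'before same pixel -> pin')
# unmoved objects: diff of frames
a=cv2.imread('pics/top0.png').astype(int);b=cv2.imread('pics/top9.png').astype(int)
d=cv2.blur((abs(a-b).max(-1)).astype(np.float32),(3,3))>25
for n_,x0,y0,x1,y1 in [('router',415,175,475,225),('offcut',158,140,202,212),('square',148,230,222,276)]: print(n_,d[y0:y1,x0:x1].sum())
E
```

```text
top 0 144 slope 0.655 z@139 145.0 x range 99.0 153.0
top 6 141 slope 0.670 z@139 145.0 x range 98.0 153.0
top 9 174 slope -0.002 z@139 88.5 x range 99.0 174.0
bar top [ 0.23180456 64.56252111] 57.00432479392138
pin/hole [[ 505.41916683 -175.95805754   50.        ]] before same pixel -> pin
router 0
offcut 2451
square 1361
```

```bash
python3 - <<'E'
import cv2
s=cv2.imread('pics/side9.png'); cv2.imwrite('pics/c10.png',cv2.resize(s[170:225,320:360],None,fx=12,fy=10,interpolation=cv2.INTER_CUBIC))
E
```

```text
(no output)
```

View pics/c10.png

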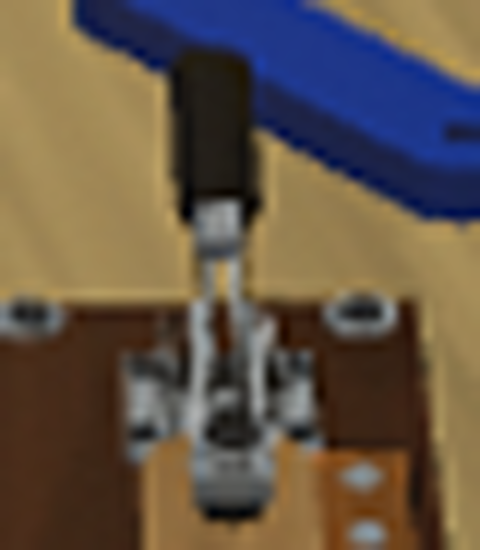

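View pics/top9.png

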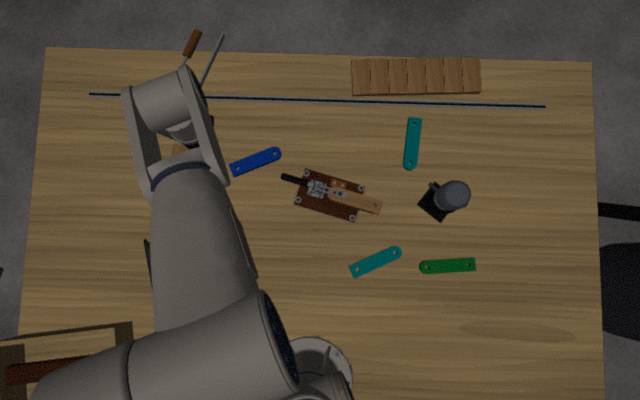

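```bash
python3 -c "
from rig import r
print(r.sign_off())"
```

```text
the job is handed in; nothing more can be done
None
```

The bar is turned end for end and clamped, ready to rout. I handed the job in at about 21 s on the robot's clock.

- **Moves:** I lifted the bar off the pin, turned it and lowered its square end's hole onto the pin, correcting by a few millimetres when I felt side force. I then swung it against the side stop until contact (about 9 N), released it, and pushed the clamp handle down with closed fingertips. The highest force reading after any move was about 9 N.
- **Bar:** In the last pictures the square-end hole sits on the pin and the long edge is flush with the stop. The gripper height on landing matched the height at pick-up, so it is lying flat.
- **Clamp:** The handle is level (slope -0.002, against about 0.66 when open) and its top is at 88.5 mm, where 89.5 mm was expected. The force on the handle fell away before its final position, which fits passing dead centre.
- **Less certain:**
  - While I pressed the closed handle, the tool kept sinking about 1 mm per newton, so I judged the firm stop from how level the handle lay. The final press was only about 5 N.
  - One depth fit of the bar's top came out tilted. I think it was spoiled by the clamp arm overlapping the sampled area, and I did not repeat it.
- **Other objects:** The router shows no change between the first and last pictures. The arm hid the offcut and try square in the last top view, so the comparison could not confirm them. They looked in place in the earlier view, and the tool stayed about 200 mm up on that side afterwards.

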